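Hold the bead box open

TASK

Turn the brass wing catch at the front of the wooden bead box all the way counter-clockwise until its tongue is clear of the lid, then lift the lid and hold it open at 60 degrees from closed, steadily, so that the maker can reach in with both hands. The lid has no stay and falls shut, so finish while still holding it there with the gripper: do not let go or prop it on anything, and leave the spool, the jar and the cup alone.

Things in the scene. Friction and masses are not known exactly. Their poses are not given: they have to be found in the camera images.
- box: Fixed wooden box with compartments, 180 (x) by 300 (y) by 70 mm high without the lid. Origin: centre of its underside on the table; +x points from its front to its hinged back, z up; the front, with the catch, faces the robot roughly (the box is turned up to about 20 degrees either way). The catch is carried by a 32 by 34 mm wooden block on the front face, 100 mm to the -y side of the middle.
- lid (a joint): Angle of the plywood lid (180 by 300 by 10 mm, about 0.35 to 0.65 kg) about its hinge at the back of the box: 0 closed, grows as the front edge rises, 1.047 is 60 degrees, stop at 1.9. A free hinge: below about 1.5 it falls shut by its own weight.
- lid_hinge (a point): Middle of the lid's hinge line, at the back top edge of the box (90, 0, 70.5 mm in the box's frame); the hinge axis is this point's y; the point's axes turn with the lid and match the box's when closed.
- lid_handle (a point): Middle of the steel bar handle on the lid: round bar, 10 mm thick, 90 mm long along y, its axis 38 mm above the lid's top face and 25 mm behind its front edge, on a thin post at each end (free between the posts). It lies 155 mm in front of the hinge line and 48 mm above it when closed. The point turns with the lid.
- catch (a joint): Turn of the brass wing catch about its upright axis: 0 locked (wing and tongue at right angles to the lid's front edge, tongue over the lid), grows counter-clockwise seen from above, stop at 1.571 (wing and tongue parallel to the front edge: open). Starts at 0 to 0.35. Below about 1.2 the tongue still blocks the lid. Stiff enough to stay where it is left (0.05 N m).
- catch_grip (a point): On the catch's axis at grip height: 109 mm above the table, 16 mm in front of the lid's front edge, 100 mm to the box's -y side. The wing is an upright plate 44 mm long (point x), 12 mm thick (point y), from 94 to 120 mm above the table. Below it a 10 mm wide tongue points along point +x, reaching 28 mm from the axis, its top at 89 mm. The point turns with the catch.
- spool: Bystander: copper wire spool, 40 mm across, 50 mm high, standing beside the box. Origin: centre of its underside.
- jar: Bystander: glass jar with a steel cap, 70 mm across, 110 mm high. Origin: centre of its underside.
- cup: Bystander: blue glazed cup, 70 mm across the rim, 75 mm high. Origin: centre of its underside.

How it is judged (in metres and radians):
On the way:
1. the catch is turned open while the lid is still shut (value of joint catch above 1.25 rad and value of joint lid below 0.06 rad), for 0.2 s.
At the end, for the whole second after the job is handed in: The lid is 52 to 68 degrees open (60 +- 8) and still (under 0.1 rad/s), the gripper's fingers hold it (over 0.4 N on the lid) and no spool, jar or cup touches it, and the catch is open (over 1.25 rad), all through the last second (value of joint lid between 0.907 and 1.187 rad and velocity of joint lid between -0.1 and 0.1 rad/s and value of joint catch above 1.25 rad and contact force between lid and the fingers above 0.4 N and contact force between lid and spool below 0.1 N and contact force between lid and jar below 0.1 N and contact force between lid and cup below 0.1 N); the arm keeps its last pose, push and grip.
It fails at once if the spool is shifted more than 30 mm or tipped (distance of spool from where it was at the start of the episode above 0.03 m or angle between spool's own z axis and vertical above 0.35 rad).
It fails at once if the jar is shifted more than 30 mm or tipped (distance of jar from where it was at the start of the episode above 0.03 m or angle between jar's own z axis and vertical above 0.35 rad).
It fails at once if the cup is shifted more than 30 mm or tipped (distance of cup from where it was at the start of the episode above 0.03 m or angle between cup's own z axis and vertical above 0.35 rad).
It also fails if it takes over 45 s, if anything falls off the work surface, if the arm or the gripper's body presses on something with over 40 N, if the wrist force passes 120 N, or if a joint passes its speed limit or range.

ROBOT

A 6-joint arm with a two-finger parallel gripper is mounted at the origin on the work surface. World frame = base frame: x ahead of the robot, y to its left, z up, the work surface at z = 0. Lengths are in mm, angles in rad, forces in N, time in s.
With the tool pointing down it reaches from about 275 to 750 mm from the base axis. Payload 10.2 kg.
Tool frame: the origin (TCP) lies at the centre of the arm's flange, where the gripper is bolted on; the fingertips stand 173 mm ahead of it and the grasp point (between the pads) lies 155 mm ahead of it; z points along the fingers, y is the line along which they close (so a half turn about z gives the same grasp; the last joint's range is limited). The gripper opens to 85 mm and grips with 20 to 120 N. Pads are 22 mm wide; open, the fingers measure 114 mm over their backs; the gripper's body (76 mm by 85 mm) begins 54 mm behind the grasp point. The pads swing forward as they close: fully open they stand 13 mm farther back than shut.
Start: joints at [1.032, 0.313, 1.498, -0, 1.331, -0.223], TCP at [163.066, 499.041, 404.694] pointing down, gripper open.
Joint ranges: [-2.94, 2.94], [-0.97, 2.17], [0.19, 2.56], [-1.23, 4.37], [0.02, 3.11], [-2.88, 2.88]. Speed limits (rad/s): [2.39, 2.39, 3.01, 3.14, 3.14, 3.14].

INTERFACE

Orientations are given as a unit quaternion [w, x, y, z].
In Python, from rig import ctrl, optics gives the robot as it stands (ctrl), with the cameras (optics).
- The arm moves only by the tool steer_hand, called after "Call:" as name([rows], argument=value, ...), one row to a line, values as JSON. Schema: {"type":"object","properties":{"rows":{"type":"array","items":{"type":"array","items":{"type":"number"},"minItems":6,"maxItems":6},"minItems":1,"maxItems":8},"jaw":{"type":"number"},"force":{"type":"number"},"only":{"type":"string"},"quiet":{"type":"boolean"},"lines":{"type":"string"}},"required":["rows"],"additionalProperties":false}. rows is a list of rows, 1 to 8 of them, each of 6 numbers: dx, dy, dz in mm, then a rotation vector rx, ry, rz in rad; each row is the pose to reach, as a shift and turn from the pose commanded when the call began, along the tool's axes at that moment; what a row does not reach only later rows make up. A row lasts 1/10 s, in which the tool goes at most 50 mm and 0.15 rad, less where a joint would pass 70% of its speed; a pose out of reach is approached as far as the arm can. jaw is the opening from 0.0 (shut) to 1.0 (fully open), set as the call begins (left out keeps the last). The fingers move at their own pace and stop on an object; force is the grip in N (left out, the last holds). Time passes only in rows, so rows that do not move let the fingers close. The tool returns the time, the measured TCP pose, the force, the opening and the grip force at its end. only (a regular expression) keeps the lines of the reply that match it, lines (a string "A,B") keeps lines A to B, and quiet returns only ok. Input that does not fit is refused with a message, and nothing moves.
- ctrl.sense(): the state, without advancing time (a new reading comes with each control period).
- optics.capture(name): name is "scene" or "top"; returns the picture (384x512x3 uint8, red, green, blue); there is no depth.
- optics.calibration(name): a dict with "fx", "fy", "cx", "cy" (pixels), "position" and "attitude" of the camera in the world. Camera axes: x right, y down, z forward; pixel columns grow to the right and rows downward; lengths in mm; the calibration is good to about 2 mm. A picture is of the moment at which its call begins. calibration takes no time and is no camera call.
- ctrl.finish_job(): hands the job in; it is judged then, once.
The state is a dict: "time_s": time; "joints": joint angles; "dq": joint speeds; "tau": joint torques, N m; "eef_pos": TCP position; "ee_rot": TCP orientation; "force": force on the tool from outside, world axes, zero at the start; "wrist_torque": the same for the moment, N m; "grip_width": opening from 0.0 (shut) to 1.0 (fully open); "grip_force": force on a finger pad.
Only numpy, scipy, OpenCV 4.12 (cv2) and the standard library are available. Lean on these libraries where they do the work, as an engineer would, in place of code of your own. Each camera call takes 0.05 s, during which the arm holds its last target. There are 200 camera calls.

## Working session

There is one attempt and no reset: what is moved stays moved. The work goes in short steps, Python scripts to look and compute and a tool call to move; the robot and the scene stay as the last step left them, time stands still between calls to the robot, and variables do not carry over. Pictures are saved under pics/ and viewed, at most 10 in all, crops included, and the job is handed in when it is done.

```bash
ls; mkdir -p pics; python3 - <<'E'
from rig import ctrl, optics
import cv2
for n in("scene","top"):
    im=optics.capture(n); cv2.imwrite(f"pics/{n}0.png",im[:,:,::-1]); print(n,optics.calibration(n))
s=ctrl.sense(); print(s)
E
```

```text
pics
rig.py
scene {'fx': 358.25172653873324, 'fy': 358.25172653873324, 'cx': 252.7098448793566, 'cy': 190.87655749865553, 'position': array([ 869.2698782 , -178.47909694,  721.33788844]), 'attitude': array([-0.22443376,  0.86120799,  0.44205924, -0.11195493])}
top {'fx': 396.7840043701532, 'fy': 396.7840043701532, 'cx': 255.71785837210703, 'cy': 195.94384021700762, 'position': array([488.70649184,  13.88882357, 924.49947072]), 'attitude': array([ 0.05709368, -0.69429707,  0.71678117, -0.0302762 ])}
{'time_s': 0.1, 'joints': array([ 1.03155860e+00,  3.13386143e-01,  1.49834365e+00, -8.40439940e-06,
        1.33097793e+00, -2.23426504e-01]), 'dq': array([ 2.13647839e-05, -7.69505036e-04, -1.78391307e-03, -1.86591783e-03,
       -1.86858176e-03, -3.05874505e-04]), 'tau': array([ 2.42823276e-03, -4.12897933e+01, -2.60141534e+01, -2.18654673e-04,
        3.06321737e-03, -4.22112214e-05]), 'eef_pos': array([163.06840899, 499.00165988, 404.20280453]), 'ee_rot': array([-2.03703147e-04,  1.57249210e-01,  9.87558796e-01, -5.19007703e-04]), 'force': array([-0.02870542, -1.28578845,  0.71874724]), 'wrist_torque': array([-0.02990229,  0.00151894, -0.00113385]), 'grip_force': 0.0, 'grip_width': 0.999503223503498}
```

View pics/scene0.png

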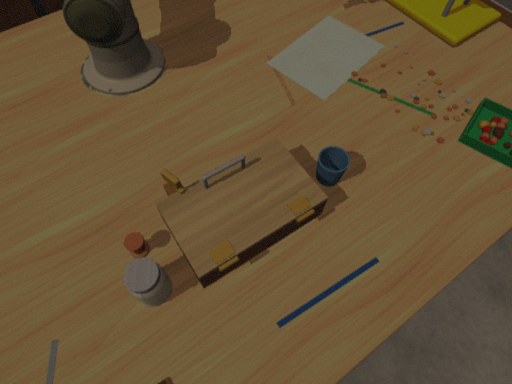

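View pics/top0.png

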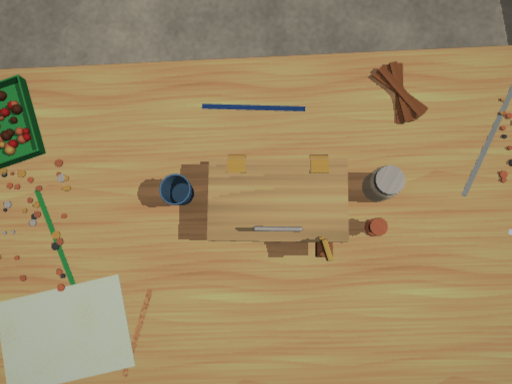

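The scene view shows the box in the middle, with the catch at (173,181), the handle at (225,171), the spool at (137,244), the jar at (148,280) and the cup at (331,165). In the top view the catch is at (326,249), the handle at (278,229), the hinges at (236,164) and (319,164), the spool at (377,227), the jar at (387,182) and the cup at (177,190). I'll measure by masks and zoom in on both views.

```bash
cat > h.py <<'E'
import numpy as np, cv2
from rig import ctrl, optics
from scipy.spatial.transform import Rotation as R
def rot(q): return R.from_quat(np.roll(q,-1))
def ray(n,p):
    c=optics.calibration(n); p=np.asarray(p,float)
    d=rot(c["attitude"]).apply([(p[0]-c["cx"])/c["fx"],(p[1]-c["cy"])/c["fy"],1.])
    return c["position"],d/np.linalg.norm(d)
def plane(n,p,z):
    o,d=ray(n,p); return o+d*(z-o[2])/d[2]
def tri(ps,pt):
    o1,d1=ray("scene",ps);o2,d2=ray("top",pt)
    k=np.linalg.lstsq(np.c_[d1,-d2],o2-o1,rcond=None)[0]
    a,b=o1+d1*k[0],o2+d2*k[1]; return (a+b)/2,np.linalg.norm(a-b)
def project(n,X):
    c=optics.calibration(n); q=rot(c["attitude"]).inv().apply(np.asarray(X)-c["position"])
    return np.array([c["cx"]+c["fx"]*q[...,0]/q[...,2],c["cy"]+c["fy"]*q[...,1]/q[...,2]]).T
E
python3 - <<'E'
from h import *
for n,(x0,y0,x1,y1) in dict(scene=(110,120,340,290),top=(190,140,410,290)).items():
    im=cv2.imread(f"pics/{n}0.png"); hsv=cv2.cvtColor(im,cv2.COLOR_BGR2HSV)
    for nm,lo,hi in(("brass",(17,190,90),(28,255,255)),("grey",(0,0,60),(180,60,255))):
        m=cv2.inRange(hsv,lo,hi); m[:y0]=0;m[y1:]=0;m[:,:x0]=0;m[:,x1:]=0
        k,l,s,c=cv2.connectedComponentsWithStats(m)
        for i in range(1,k):
            if s[i,4]>15:
                r=cv2.minAreaRect(np.argwhere(l==i)[:,::-1].astype(np.float32)); print(n,nm,s[i,4],np.round(cv2.boxPoints(r),1).tolist())
    cv2.imwrite(f"pics/{n}0z.png",cv2.resize(im[y0:y1,x0:x1],None,fx=3.4,fy=3.4,interpolation=cv2.INTER_CUBIC))
E
```

```text
scene grey 17 [[319.29998779296875, 148.6999969482422], [335.29998779296875, 143.6999969482422], [336.0, 146.0], [320.0, 151.0]]
scene grey 189 [[201.1999969482422, 176.6999969482422], [242.8000030517578, 153.8000030517578], [244.8000030517578, 157.5], [203.1999969482422, 180.39999389648438]]
scene grey 921 [[123.0, 257.0], [158.0, 257.0], [158.0, 289.0], [123.0, 289.0]]
top grey 789 [[369.0, 169.39999389648438], [400.79998779296875, 162.10000610351562], [407.79998779296875, 192.39999389648438], [376.0, 199.6999969482422]]
top grey 202 [[253.0, 230.0], [253.0, 226.0], [301.0, 226.0], [301.0, 230.0]]
```

View pics/top0z.png

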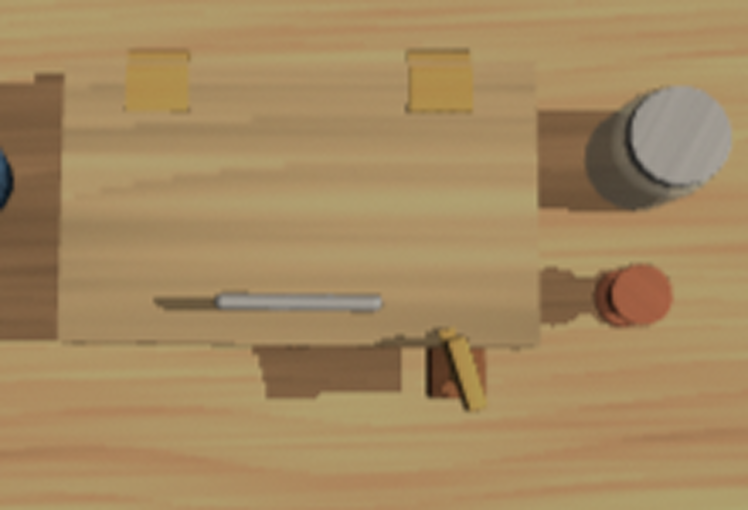

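View pics/scene0z.png

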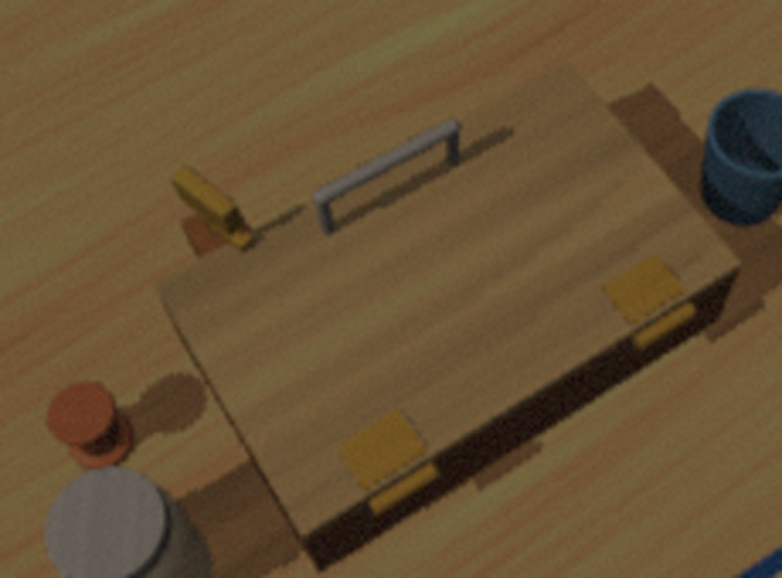

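Top crop: the lid's front corners are at (58,341) and (540,346), the back-right corner at (535,62), the handle runs (218,300)–(381,302), and the wing's top face runs (480,406)–(449,334). Scene crop: the handle runs (318,196)–(458,127), and the wing's top face runs (185,171)–(239,210). The tongue points towards the lid. I'll triangulate from these.

```bash
python3 - <<'E'
from h import *
T=lambda x,y:(190+x/3.4-.35,140+y/3.4-.35)
S=lambda x,y:(110+x/3.4-.35,120+y/3.4-.35)
np.set_printoptions(precision=1,suppress=True)
pts=dict(hR=(S(318,194),T(380,301)),hL=(S(456,125),T(218,299)),wF=(S(184,171),T(480,406)),wB=(S(239,210),T(449,334)),
 fr=(S(160,290),T(540,346)),br=(S(303,532),T(536,62)),fl=(S(568,66),T(58,341)))
P={}
for k,(s,t) in pts.items(): P[k],e=tri(s,t); print(k,P[k],'gap %.1f'%e)
f=[plane("top",T(*p),80.5) for p in((540,346),(58,341),(536,62),(64,73))]
print("lid z80",*f)
a=lambda v:np.arctan2(v[1],v[0])
print("yaw lid front",a(f[1]-f[0])-np.pi/2,"right edge",a(f[2]-f[0]),"handle",a(P['hL']-P['hR'])-np.pi/2, "wing",a(P['wB']-P['wF']))
wc=plane("top",T(464.5,370),120);h=plane("top",T(299,300),122)
print("wing c",wc,(P['wF']+P['wB'])/2,"handle c",h,(P['hL']+P['hR'])/2, np.linalg.norm(P['hL']-P['hR']),np.linalg.norm(P['wF']-P['wB']))
for n,p,z in(("spool",T(640,295),50),("jar",T(680,138),110)): print(n,plane("top",p,z))
print("cup",plane("top",(177,188),75))
# predict the box frame from handle and compare
y=a(f[1]-f[0])-np.pi/2
for yaw in(y,):
  u=np.array([np.cos(yaw),np.sin(yaw)]);v=np.array([-u[1],u[0]])
  C=(f[0][:2]+f[1][:2])/2+90*u
  print("yaw",yaw,"C",C,"handle pred",C-65*u,"catch pred",C-106*u-100*v,"hinge",C+90*u)
E
```

```text
hR [521.2 -44.7 127.5] gap 4.2
hL [525.2  49.7 121.8] gap 2.1
wF [458.9 -99.5 122.1] gap 6.5
wB [500.6 -85.2 121.2] gap 3.3
fr [ 492.7 -145.1   75.8] gap 6.3
br [ 669.5 -151.9   86. ] gap 4.3
fl [504.2 153.1  77.7] gap 2.7
lid z80 [ 491.5 -147.2   80.5] [503.5 151.4  80.5] [ 669.8 -155.    80.5] [674.1 145.1  80.5]
yaw lid front -0.04016538027933336 right edge -0.043814675970742845 handle -0.04214578971045935 wing 0.3300362353278866
wing c [478.7 -94.9 120. ] [479.8 -92.3 121.6] handle c [522.6   0.7 122. ] [523.2   2.5 124.6] 94.65503018721749 44.065168594212075
spool [ 522.1 -218.3   50. ]
jar [ 613.5 -232.5  110. ]
cup [618.2 215.9  75. ]
yaw -0.04016538027933336 C [587.4  -1.5] handle pred [522.5   1.1] catch pred [477.5 -97.1] hinge [677.4  -5.1]
```

The measurements agree with the given sizes:

| Quantity | Measured | Expected |
|---|---|---|
| Handle top height | ~124 mm | 123.5 mm |
| Wing top height | ~121 mm | 120 mm |
| Wing length | 44 mm | 44 mm |

The box yaw is about -0.041. The catch axis is at about (478,-96) with the wing at 0.33. I'll move above the catch, with the tool's y axis at -1.24.

```bash
cat >> h.py <<'E'
def delta(pos,yaw):
    "tool-axes shift and turn to a downward pose with tool y at world angle yaw"
    s=ctrl.sense(); r=rot(s["ee_rot"]); y=np.array([np.cos(yaw),np.sin(yaw),0]); z=np.array([0,0,-1.])
    t=R.from_matrix(np.c_[np.cross(y,z),y,z])
    return np.round(np.r_[r.inv().apply(np.array(pos)-s["eef_pos"]),(r.inv()*t).as_rotvec()],3).tolist()
E
```

Call:
steer_hand([
  [-80,-80,10,0,0,0.15],
  [-140,-140,20,0,0,0.3],
  [-200,-190,30,0,0,0.45],
  [-260,-250,35,0,0,0.6],
  [-320,-310,40,0,0,0.75],
  [-380,-370,45,0,0,0.9],
  [-440,-430,50,0,0,1.05],
  [-484,-468,60,0,0,1.2],
], jaw=0.5, force=60)

```text
time_s: 0.9
eef_pos: [348.9, 144.6, 369.0]
ee_rot: [0.0, 0.69, 0.724, 0.0]
force: [1.0, 0.5, -0.4]
grip_width: 0.499
grip_force: 0.0
```

```bash
python3 -c "
from h import *
print(delta((478,-96,330),-1.24),ctrl.sense()['joints'])"
```

```text
[-246.626, 117.208, 39.026, 0.0, -0.0, 1.289] [7.98714091e-02 1.71492433e-02 1.94943875e+00 8.55538018e-05
 1.17457669e+00 3.09779880e-02]
```

Call:
steer_hand([
  [-45,20,10,0,0,0.15],
  [-90,40,20,0,0,0.3],
  [-135,60,30,0,0,0.45],
  [-180,85,35,0,0,0.6],
  [-225,105,39,0,0,0.75],
  [-246,117,39,0,0,0.9],
  [-246,117,39,0,0,1.05],
  [-246,117,39,0,0,1.2],
])

```text
time_s: 1.7
eef_pos: [479.1, -93.5, 329.4]
ee_rot: [-0.0, 0.978, 0.208, -0.0]
force: [0.4, -0.0, 0.5]
grip_width: 0.499
grip_force: 0.0
```

Call:
steer_hand([
  [0,0,0,0,0,0.08],
  [0,0,0,0,0,0.08],
  [0,0,0,0,0,0.08],
])

```text
time_s: 2.0
eef_pos: [478.9, -92.6, 329.9]
ee_rot: [-0.0, 0.985, 0.173, -0.0]
force: [1.5, -0.3, -1.2]
grip_width: 0.502
grip_force: 0.0
```

```bash
python3 -c "
from h import *
print(delta((478,-96,266),-1.24),ctrl.sense()['joints'])"
```

```text
[-1.956, 2.916, 63.889, -0.0, 0.0, 0.017] [-4.31784748e-01  3.07054954e-01  1.71334862e+00 -7.08693140e-06
  1.12160091e+00  7.90825989e-01]
```

Call:
steer_hand([
  [-2,3,25,0,0,0.017],
  [-2,3,50,0,0,0.017],
  [-2,3,64,0,0,0.017],
  [-2,3,64,0,0,0.017],
], jaw=0.5, force=60)

```text
time_s: 2.4
eef_pos: [477.7, -96.0, 264.5]
ee_rot: [-0.001, 0.986, 0.164, -0.002]
force: [0.7, -0.1, -0.3]
grip_width: 0.499
grip_force: 0.0
```

```bash
python3 -c "
from h import *
im=optics.capture('scene')[100:260,90:300,::-1]
cv2.imwrite('pics/s1.png',cv2.resize(im,None,fx=3.4,fy=3.4,interpolation=cv2.INTER_CUBIC))"
```

```text
(no output)
```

View pics/s1.png

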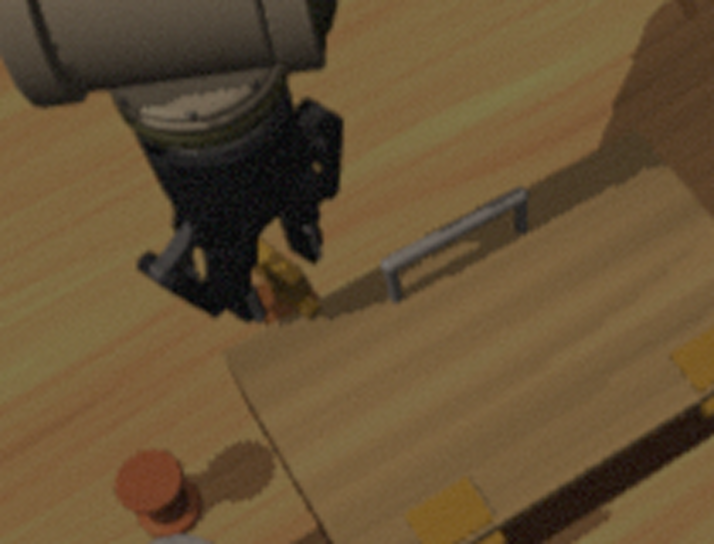

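The picture shows the fingers straddling the brass wing, one on each side, at about (285,280) in the crop. I'll close with moderate force.

Call:
steer_hand([
  [0,0,-1,0,0,0],
  [0,0,-1,0,0,0],
  [0,0,-1,0,0,0],
  [0,0,-1,0,0,0],
  [0,0,-1,0,0,0],
  [0,0,-1,0,0,0],
], jaw=0, force=40)

```text
time_s: 3.05
eef_pos: [477.8, -95.0, 268.2]
ee_rot: [-0.001, 0.986, 0.164, -0.0]
force: [-6.3, 12.0, 11.5]
grip_width: 0.128
grip_force: 40.2
```

```bash
python3 -c "
from h import *
print(ctrl.sense()['wrist_torque'])"
```

```text
[ 1.80261399  0.78426309 -0.04308042]
```

Call:
steer_hand([
  [0,-1.5,-3,0,0,0],
  [0,-2,-3,0,0,0],
  [0,-2,-3,0,0,0],
])

```text
time_s: 3.35
eef_pos: [477.3, -94.2, 268.7]
ee_rot: [-0.0, 0.987, 0.164, -0.0]
force: [7.6, -2.2, -21.1]
grip_width: 0.133
grip_force: 42.3
```

```bash
python3 -c "
from h import *
print(ctrl.sense()['wrist_torque'])"
```

```text
[-0.26262461 -1.23489639 -0.0287032 ]
```

Call:
steer_hand([
  [0.5,0,1.5,0,0,0],
  [0.5,0,1.5,0,0,-0.1],
  [0.5,0,1.5,0,0,-0.2],
  [0.5,0,1.5,0,0,-0.3],
  [0.5,0,1.5,0,0,-0.4],
  [0.5,0,1.5,0,0,-0.4],
])

```text
time_s: 3.95
eef_pos: [477.4, -93.8, 268.6]
ee_rot: [-0.001, 0.934, 0.357, -0.001]
force: [-4.4, 2.5, -2.1]
grip_width: 0.131
grip_force: 45.3
```

```bash
python3 -c "
from h import *
print(ctrl.sense()['wrist_torque'])"
```

```text
[0.38676564 0.86096696 0.05527524]
```

Call:
steer_hand([
  [0,0,0,0,0,-0.12],
  [0,0,0,0,0,-0.24],
  [0,0,0,0,0,-0.36],
  [0,0,0,0,0,-0.48],
  [0,0,0,0,0,-0.6],
  [0,0,0,0,0,-0.7],
  [0,0,0,0,0,-0.78],
  [0,0,0,0,0,-0.78],
])

```text
time_s: 4.75
eef_pos: [476.9, -93.5, 268.5]
ee_rot: [-0.002, 0.729, 0.685, -0.001]
force: [-11.8, 4.4, 4.1]
grip_width: 0.129
grip_force: 46.1
```

```bash
python3 -c "
from h import *
print(ctrl.sense()['wrist_torque'])"
```

```text
[0.66889742 1.86169411 0.06017096]
```

Call:
steer_hand([
  [0,0,0,0,0,0],
  [0,0,0,0,0,0],
  [0,0,0,0,0,0],
  [0,0,0,0,0,0],
  [0,0,-30,0,0,0],
  [0,0,-70,0,0,0],
  [0,0,-70,0,0,0],
], jaw=0.4, force=60)

```text
time_s: 5.45
eef_pos: [478.6, -94.4, 343.1]
ee_rot: [0.004, 0.729, 0.685, 0.002]
force: [-0.7, -1.4, -0.2]
grip_width: 0.4
grip_force: 0.0
```

```bash
python3 -c "
from h import *
for n,(x0,y0,x1,y1) in dict(scene=(110,120,340,290)).items():
    im=optics.capture(n)[y0:y1,x0:x1,::-1]
    cv2.imwrite('pics/s2.png',cv2.resize(im,None,fx=3.4,fy=3.4,interpolation=cv2.INTER_CUBIC))
print(delta((522.7,1,330),-.041),ctrl.sense()['joints'])"
```

```text
[97.83, 38.442, 10.647, 0.005, 0.002, -0.021] [-4.35491476e-01  2.92545298e-01  1.70203190e+00 -9.73482768e-06
  1.14179179e+00 -3.73151231e-01]
```

View pics/s2.png

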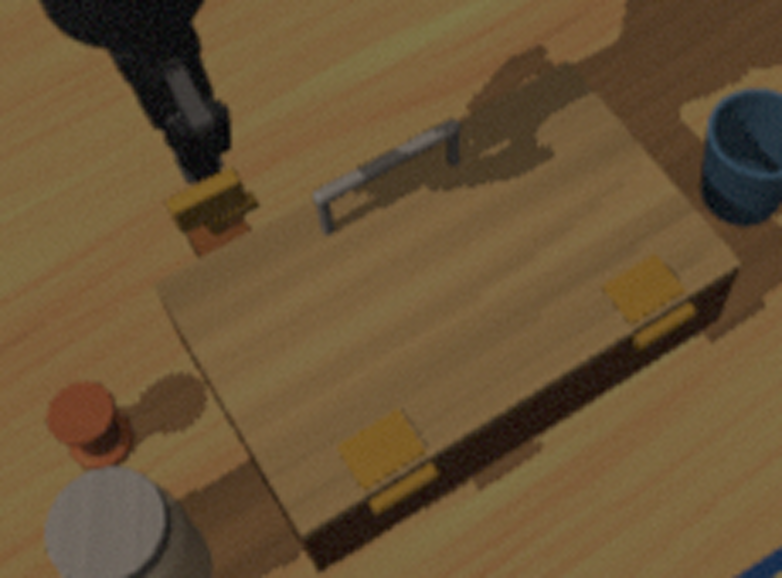

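The wing now lies parallel to the lid's front edge, from (170,212) to (238,183), so the tongue is clear. The lid is still shut and the bystanders haven't moved. Next I'll grip the handle.

Call:
steer_hand([
  [45,18,5,0.003,0,-0.01],
  [90,36,10,0.005,0,-0.021],
  [98,39,11,0.005,0.002,-0.021],
  [98,39,25,0.005,0.002,-0.021],
  [98,39,45,0.005,0.002,-0.021],
  [98,39,66,0.005,0.002,-0.021],
  [98,39,66,0.005,0.002,-0.021],
  [98,39,66,0.005,0.002,-0.021],
], jaw=0.5, force=60)

```text
time_s: 6.3
eef_pos: [522.9, 1.0, 272.6]
ee_rot: [-0.003, 0.722, 0.692, -0.001]
force: [0.2, 0.3, 0.2]
grip_width: 0.498
grip_force: 0.0
```

```bash
python3 -c "
from h import *
print(delta((522.7,1,274),-.041))"
```

```text
[0.027, -0.193, -1.449, -0.006, -0.002, -0.0]
```

Call:
steer_hand([
  [0,0,-1,0,0,0],
  [0,0,-1,0,0,0],
  [0,0,-1,0,0,0],
  [0,0,-1,0,0,0],
  [0,0,-1,0,0,0],
  [0,0,-1,0,0,0],
  [0,0,-1,0,0,0],
], jaw=0, force=60)

```text
time_s: 7.0
eef_pos: [522.2, 1.3, 274.5]
ee_rot: [-0.003, 0.721, 0.693, -0.002]
force: [-10.2, -0.6, 9.7]
grip_width: 0.091
grip_force: 58.7
```

```bash
python3 -c "
from h import *
print(ctrl.sense()['eef_pos'],ctrl.sense()['wrist_torque'])
h=np.array([-155,48])
for t in range(5,65,5):
    a=np.deg2rad(t); p=np.array([h[0]*np.cos(a)+h[1]*np.sin(a),-h[0]*np.sin(a)+h[1]*np.cos(a)])-h; print(t,p.round(1))"
```

```text
[522.15676845   1.26659466 274.48932267] [-0.16326945  1.80818852  0.04807341]
5 [ 4.8 13.3]
10 [10.7 26.2]
15 [17.7 38.5]
20 [25.8 50.1]
25 [34.8 61. ]
30 [44.8 71.1]
35 [55.6 80.2]
40 [67.1 88.4]
45 [79.3 95.5]
50 [ 92.1 101.6]
55 [105.4 106.5]
60 [119.1 110.2]
```

Call:
steer_hand([
  [0,1,-4,0,0,0],
  [0,3,-9,0,0,0],
  [0,5,-13,0,0,0],
  [0,8,-20,0,0,0],
  [0,11,-26,0,0,0],
  [0,14,-32,0,0,0],
  [0,18,-38,0,0,0],
  [0,18,-38,0,0,0],
], jaw=0, force=40)

```text
time_s: 7.8
eef_pos: [539.5, 0.6, 311.8]
ee_rot: [-0.006, 0.721, 0.693, -0.004]
force: [-19.2, -1.3, 7.7]
grip_width: 0.09
grip_force: 57.3
```

```bash
python3 -c "
from h import *
print(ctrl.sense()['wrist_torque'])
im=optics.capture('scene')[:,:,::-1]
cv2.imwrite('pics/s3.png',im)"
```

```text
[-0.27301257  3.30645073  0.02504196]
```

View pics/s3.png

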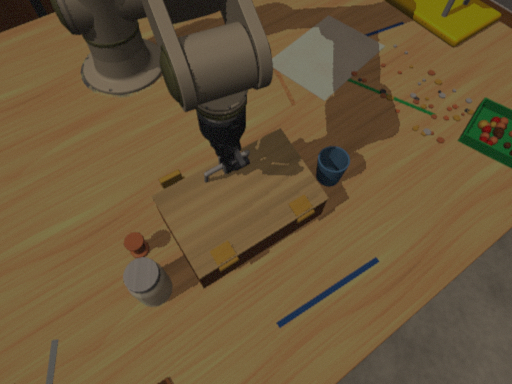

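The handle is held, and the lid's front edge has risen, with its corner now at (155,203). The spool, jar and cup are untouched. I'll continue along the arc, easing x a little.

Call:
steer_hand([
  [0,4,-8,0,0,0],
  [0,9,-15,0,0,0],
  [0,16,-22,0,0,0],
  [0,22,-29,0,0,0],
  [0,28,-35,0,0,0],
  [0,34,-40,0,0,0],
  [0,41,-45,0,0,0],
  [0,48,-50,0,0,0],
], jaw=0, force=40)

```text
time_s: 8.65
eef_pos: [588.0, -1.4, 364.4]
ee_rot: [-0.004, 0.721, 0.693, -0.003]
force: [-3.9, -0.8, 3.8]
grip_width: 0.091
grip_force: 54.2
```

Call:
steer_hand([
  [0,0,0,0,0,0],
  [0,0,0,0,0,0],
])

```text
time_s: 8.85
eef_pos: [588.5, -1.4, 364.6]
ee_rot: [-0.002, 0.721, 0.693, -0.001]
force: [-15.9, 1.2, 21.1]
grip_width: 0.089
grip_force: 57.2
```

Call:
steer_hand([
  [0,6,-4,0,0,0],
  [0,12,-7,0,0,0],
  [0,19,-10,0,0,0],
  [0,25,-13,0,0,0],
  [0,32,-16,0,0,0],
  [0,38,-18,0,0,0],
  [0,45,-20,0,0,0],
  [0,51,-21,0,0,0],
], jaw=0, force=40)

```text
time_s: 9.65
eef_pos: [640.1, -3.6, 385.5]
ee_rot: [-0.001, 0.721, 0.693, -0.0]
force: [-7.9, 1.7, 17.0]
grip_width: 0.091
grip_force: 58.4
```

Call:
steer_hand([
  [0,0,0,0,0,0],
  [0,0,0,0,0,0],
  [0,0,0,0,0,0],
  [0,0,0,0,0,0],
])

```text
time_s: 10.05
eef_pos: [639.9, -3.5, 385.5]
ee_rot: [-0.001, 0.721, 0.693, -0.0]
force: [-6.7, 0.9, 15.7]
grip_width: 0.09
grip_force: 58.2
```

```bash
python3 -c "
from h import *
im=optics.capture('scene')[:,:,::-1]
cv2.imwrite('pics/s4.png',cv2.resize(im[90:300,100:380],None,fx=2.8,fy=2.8,interpolation=cv2.INTER_CUBIC))
s=ctrl.sense();print(s['eef_pos'],s['wrist_torque'])
y=-.041;u=np.array([np.cos(y),np.sin(y)]);hg=np.array([677.4,-5.1])
r=rot(s['ee_rot']);g=s['eef_pos']+155*r.apply([0,0,1]);d=np.array([(g[:2]-hg)@u,g[2]-70.5]);print(g,d,np.hypot(*d))
print(np.rad2deg(np.arctan2(48,-155)-np.arctan2(d[1],d[0])))"
```

```text
[639.85334462  -3.54774627 385.48370266] [ 0.11934683  1.25906195 -0.00918499]
[639.6311277   -3.32221524 230.48402603] [-37.81000076 159.98402603] 164.39125506427922
59.49635133155766
```

View pics/s4.png

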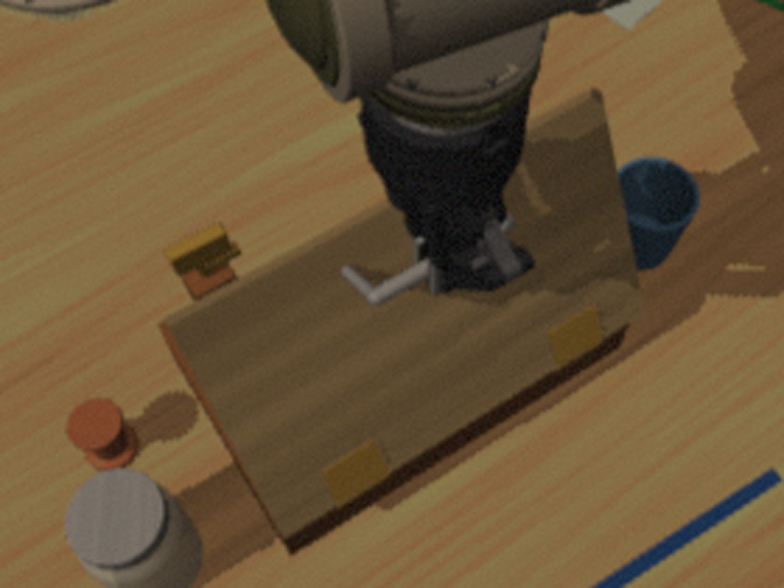

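The lid is open and held by the handle, which the fingers grip near (430,265). The catch is still parallel to the front edge and the bystanders are in place. As a last check, I'll cast the ray through the lid's front-right corner, (163,325) in the crop, onto the lid's side plane and hand in if it agrees.

```bash
python3 -c "
from h import *
o,d=ray('scene',(100+163/2.8-.3,90+325/2.8-.3))
y=-.041;u=np.array([np.cos(y),np.sin(y),0]);v=np.array([-u[1],u[0],0]);h=np.array([677.4,-5.1,70.5])
p=o+d*((-150-(o-h)@v)/(d@v))-h; a=np.rad2deg(np.arctan2(p[2],-p@u)); L=np.hypot(p[2],p@u); print(a,L)
s=ctrl.sense();print(s['grip_force'])
if 53<a<67 and 165<L<195: print(ctrl.finish_job())"
```

```text
72.5936284902602 208.5776802693956
58.18072736263275
```

The length comes out at 208 mm instead of 180, so that ray geometry is unreliable. I'll compare it against the expected corner pixels and cross-check with the top view.

```bash
python3 -c "
from h import *
y=-.041;u=np.array([np.cos(y),np.sin(y),0]);v=np.array([-u[1],u[0],0]);z=np.array([0,0,1.]);h=np.array([677.4,-5.1,70.5])
im=optics.capture('top')[:,:,::-1]
cv2.imwrite('pics/t4.png',cv2.resize(im[120:290,170:400],None,fx=3.4,fy=3.4,interpolation=cv2.INTER_CUBIC))
for t in(45,52,60,68):
    a=np.deg2rad(t);c,s=np.cos(a),np.sin(a)
    for w in(-150,150):
      for th in(0,10):
        X=h+u*(-180*c+th*s)+z*(180*s+th*c)+v*w
        print(t,w,th,((project('scene',X)-[100,90])*2.8).round(),((project('top',X)-[170,120])*3.4).round())
for w in(-150,150):
    X=h+v*w; print('hinge',w,((project('scene',X)-[100,90])*2.8).round(),((project('top',X)-[170,120])*3.4).round())
"
```

```text
45 -150 0 [141. 297.] [648. 312.]
45 -150 10 [143. 300.] [651. 297.]
45 150 0 [548.  81.] [ 91. 307.]
45 150 10 [555.  81.] [ 89. 293.]
52 -150 0 [147. 306.] [654. 278.]
52 -150 10 [151. 311.] [656. 262.]
52 150 0 [565.  83.] [ 87. 274.]
52 150 10 [574.  85.] [ 85. 258.]
60 -150 0 [158. 322.] [659. 235.]
60 -150 10 [163. 330.] [661. 217.]
60 150 0 [588.  90.] [ 83. 232.]
60 150 10 [598.  94.] [ 82. 214.]
68 -150 0 [172. 344.] [663. 189.]
68 -150 10 [178. 354.] [664. 169.]
68 150 0 [613. 102.] [ 80. 186.]
68 150 10 [624. 108.] [ 79. 167.]
hinge -150 [274. 533.] [600. 130.]
hinge 150 [633. 309.] [134. 129.]
```

View pics/t4.png

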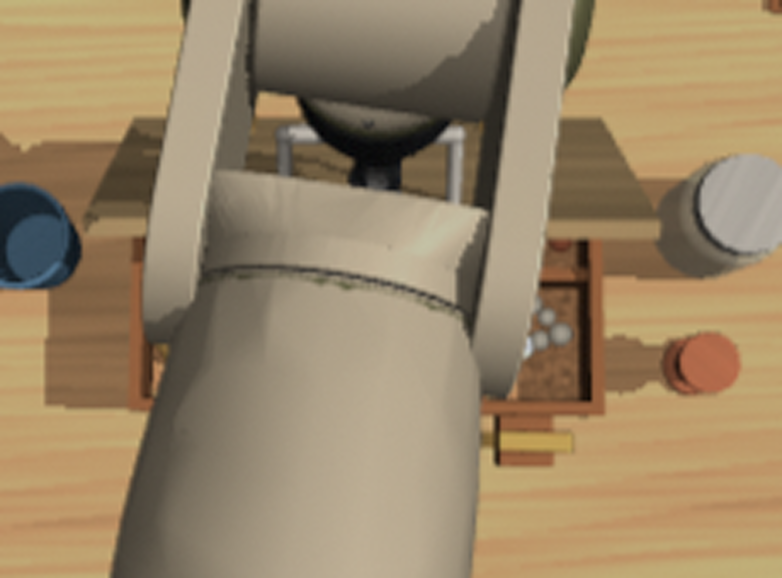

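The top view shows the lid's front lower corners at (659,237) and (85,230), against predictions of (659,235) and (83,232) for 60°. The scene corner at (163,325) also fits 60°. The catch is open, so I'm handing in.

```bash
python3 -c "
from rig import ctrl, optics
print(ctrl.finish_job())"
```

```text
the job is handed in; nothing more can be done
None
```

I turned the catch fully open, lifted the lid to about 60° and handed the job in with the gripper still holding it by the handle; both camera views agreed with 60°, the spool, jar and cup looked undisturbed, and the hand-in returned no verdict.

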